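# Flip open the tea box

## Task

The square tea canister stands too close in front of the tea box: without lifting it, push it aside along the worktop with the fingers until about 70 mm is clear between it and the tab of the lid. Then push the lid up by its front tab with a fingertip and tip it gently over backwards past upright, so that it stays open by itself. Do not fling the lid, keep the box where it stands and the canister upright, and leave the other things alone.

Things in the scene. Friction and masses are not known exactly. Their poses are not given: they have to be found in the camera images.
- tea_box: loose, heavy (1.8 kg) dark wooden tea box, 138 x 224 mm, 88 mm high shut. Origin: centre of its underside; x points from front (tab) to back (hinge), y along its length, z up. Front wall's outer face at x = -66 mm. Lid: 134 mm deep, 12 mm thick, front edge at x = -68 mm, underside 76 mm above the worktop. Below the tab all is free down to the worktop.
- tea_box_lid (a joint): lid angle in rad: 0 = shut (as it starts), 1.75 = fully open, leaning on its stop 10 degrees behind upright. The hinge has almost no friction or spring: the lid falls shut below about 1.48 and falls open beyond it.
- tab_tip (a point): front tip of the metal thumb tab, a flat tongue 44 mm wide, 5 to 6 mm thick, at the middle of the lid's front edge, 20 mm out from it. The point is mid-thickness, 154 mm from the hinge axis, 6 mm above the lid's underside plane, 82 mm above the worktop when shut; underside 3 mm below it. Axes: the lid's; shut, x points to the hinge, z up.
- box_hinge (a point): middle of the lid's hinge axis, at the box's upper back edge, 76 mm above the worktop; axes as the tea box's. The hinge axis runs along its y axis; opening the lid moves the tab up and then towards +x.
- canister: loose square tea canister with fixed wooden lid and knob, 82 x 82 mm, 98 mm high (115 with knob), about 0.4 kg; its smooth foot slides easily. Origin: centre of its underside, z up; sides roughly parallel to the box's. It starts in front of the tab, centre 70 to 85 mm from the tab's tip along the box's -x and 5 to 30 mm off to the box's -y (away from the robot), where there is room to push it.
- jigger: loose double-cone metal measure, 43 mm across, 70 mm high; origin at the centre of its foot. To be left alone.
- egg_cup: loose metal egg cup, 46 mm across, 60 mm high; origin at the centre of its foot. To be left alone.
- lemon: loose lemon, 71 x 53 x 51 mm; origin at its underside as it starts. To be left alone.
- tab_home (a point): a point fixed to the tea box, where the tab's tip lies while the lid is shut: 88 mm in front of the box's centre (its -x side), 82 mm above the worktop; axes as the tea box's.
Not all that is in view belongs to the job. What is shaped like the canister but red is not meant.

How it is judged:
By the outcome, as a careful person would: the job done as asked, in the order asked, and still so for the second after the job is handed in, with the robot touching nothing.
It also fails if it takes over 54 s, if anything falls off the work surface, if the arm or the gripper's body presses on something with over 40 N, if the wrist force passes 120 N, or if a joint passes its speed limit or range.

## Robot

A 6-joint arm with a two-finger parallel gripper is mounted at the origin on a cart in front of the work surface, level with it; the furniture and walls round the work are solid. World frame = base frame: x ahead of the robot, y to its left, z up, the work surface at z = 0. Lengths are in mm, angles in rad, forces in N, time in s.
With the tool pointing down it reaches from about 400 to 925 mm from the base axis. Payload 3.4 kg.
Tool frame: the origin (TCP) lies on the front face of the gripper's body, between the roots of the fingers; the fingertips stand 73 mm ahead of it and the grasp point (between the pads) lies 54 mm ahead of it; z points along the fingers, y is the line along which they close (so a half turn about z gives the same grasp; the last joint's range is limited). The gripper opens to 85 mm and grips with 20 to 120 N. Pads are 22 mm wide; open, the fingers measure 114 mm over their backs; the gripper's body (76 mm by 85 mm) begins 54 mm behind the grasp point. The pads swing forward as they close: fully open they stand 13 mm farther back than shut.
Start: joints at [-1.268, 0.307, 1.506, -0, 1.328, -0.073], TCP at [211.546, -534.677, 303.905] pointing down, gripper open.
Joint ranges: [-3.12, 3.12], [-1.05, 2.28], [0.14, 2.33], [-1.42, 4.57], [0.1, 2.73], [-2.68, 2.68]. Speed limits (rad/s): [2.57, 2.57, 3.14, 3.14, 3.14, 3.14].

## Interface

Orientations are given as a rotation vector (axis times angle).
In Python, from workcell import readout, optics, job_done gives the robot as it stands. The module is installed in compiled form; this text tells all that it offers.
- The arm moves only by the tool move_arm, never from a script. Its argument "moves" is a list that holds one entry, the list of rows, each a list of 4 numbers: the shift along the world's x, y, z in units of 0.08 m (1.0 is 0.08 m), then the turn about the world's z in units of 90 degrees (1.0 is 90 degrees). A call has 1 to 20 rows; each row shifts and turns the commanded pose from where the row before left it; what a row does not reach is not made up. A row lasts 1/12 s, in which the tool goes at most 41.7 mm and 7.16 degrees, less where a joint would pass 70% of its speed; a pose out of reach is approached as far as the arm can. A call with a number of a shift or a turn outside -1 to 1 is refused whole. A call with a gripper value outside its range is refused whole. "jaw" is the finger opening in mm, from 0 to 85.4, set as the call begins (left out, the last holds). The fingers move at their own pace and stop on an object; "grip_force" is the grip in N (left out, the last holds). Time passes only in rows, so rows that do not move let the fingers close. It gives the time, the measured TCP pose, the force, the opening and the grip force at its end, in the units of the state.
- readout.get_obs(): the state, without advancing time (a new reading comes with each control period).
- optics.read_camera(name): name is "scene" or "top" or "wrist"; returns the picture (480x640x3 uint8, red, green, blue); there is no depth.
- optics.camera_model(name): a dict with "fov_y" (degrees; the focal length in pixels is half the picture's height over the tangent of half this angle, whatever the lens; pixels are square), "cx", "cy" (the principal point, pixels), "pose" (4x4, takes a point from camera to world coordinates); the wrist camera has in their place "T_tool_cam" (4x4, takes a point from camera to tool coordinates, whose origin is the TCP and whose axes are the flange's). Camera axes: x right, y up, looking along -z (the intrinsics and any distortion apply to the point x, -y, -z); pixel columns grow to the right and rows downward; lengths in mm; the calibration is good to about 2 mm. A picture is of the moment at which its call begins: read the wrist's pose just before it. camera_model takes no time and is no camera call.
- job_done(): hands the job in; it is judged then, once.
The state is a dict: "t": time; "joint_pos": joint angles; "qvel": joint speeds; "tau": joint torques, N m; "position": TCP position; "tcp_rot": TCP orientation; "force": force on the tool from outside, world axes, zero at the start; "ft_torque": the same for the moment, N m; "grip_width": finger opening in mm; "gripper_force": force on a finger pad.
Only numpy, scipy, OpenCV 4.12 (cv2) and the standard library are available. Lean on these libraries where they do the work, as an engineer would, in place of code of your own. Each camera call takes 0.05 s, during which the arm holds its last target. There are 200 camera calls.

## Working session

There is one attempt and no reset: what is moved stays moved. The work goes in short steps, Python scripts to look and compute and a tool call to move; the robot and the scene stay as the last step left them, time stands still between calls to the robot, and variables do not carry over. Pictures are saved under pics/ and viewed, at most 10 in all, crops included, and the job is handed in when it is done.

Besides the shell and the picture viewer there is one more tool, called after "Emit:" by a JSON object that holds its "method" and its "body", one argument or row to a line. move_arm: Moves the arm, as the interface text tells. Shifts and turns lie within -1 to 1; 1 stands for 0.08 m of shift or 90 degrees of turn. Its arguments: {"type":"object","properties":{"moves":{"type":"array","items":{"type":"array","items":{"type":"array","items":{"type":"number"}}}},"jaw":{"type":"number"},"grip_force":{"type":"number"}},"required":["moves"]}

```bash
mkdir -p pics; python3 - <<'E'
from workcell import readout, optics
import cv2,numpy as np
for n in("scene","top"):
    m=optics.camera_model(n);print(n,{k:(np.round(v,3).tolist() if k=="pose" else v) for k,v in m.items()})
    cv2.imwrite(f"pics/{n}0.png",optics.read_camera(n)[:,:,::-1])
print(readout.get_obs())
print(optics.camera_model("wrist"))
E
```

```text
scene {'fov_y': 44.50272105443965, 'cx': 327.0460529354569, 'cy': 240.36170732284577, 'pose': [[-0.551, 0.483, -0.681, -489.156], [-0.835, -0.312, 0.454, 812.669], [0.006, 0.818, 0.575, 894.356], [0.0, 0.0, 0.0, 1.0]]}
top {'fov_y': 42.45937284071485, 'cx': 320.72440719570113, 'cy': 247.49592954745327, 'pose': [[0.015, 0.986, -0.166, 267.918], [-1.0, 0.015, -0.0, 179.239], [0.002, 0.166, 0.986, 1366.026], [0.0, 0.0, 0.0, 1.0]]}
{'t': 0.1, 'joint_pos': array([-1.26752389e+00,  3.07504508e-01,  1.50755027e+00, -2.09610744e-05,
        1.32839073e+00, -7.34659938e-02]), 'qvel': array([ 0.00075378, -0.00117523, -0.00287316, -0.00136687, -0.00018924,
        0.00093176]), 'tau': array([ 7.03073711e-04, -4.58526921e+01, -2.52608532e+01, -3.05355707e-05,
        5.52626690e-03, -1.75916966e-05]), 'position': array([ 211.37862301, -534.20732351,  303.06656925]), 'tcp_rot': array([-3.08421347e+00, -5.87949408e-01,  3.65216561e-04]), 'force': array([0.3695005 , 0.59891141, 0.15544255]), 'ft_torque': array([-0.02721041, -0.03009126,  0.00298357]), 'gripper_force': 0.0, 'grip_width': 85.77232979353091}
{'fov_y': 65.0487646139587, 'cx': 321.11000181223693, 'cy': 239.87764235658628, 'T_tool_cam': array([[-7.52243745e-04,  9.58569228e-01,  2.84858685e-01,
         7.21764602e+01],
       [ 9.99998604e-01,  1.14610841e-03, -1.21597683e-03,
        -2.61161562e-01],
       [-1.49207690e-03,  2.84857372e-01, -9.58568751e-01,
        -6.98764635e+01],
       [ 0.00000000e+00,  0.00000000e+00,  0.00000000e+00,
         1.00000000e+00]])}
```

View pics/scene0.png

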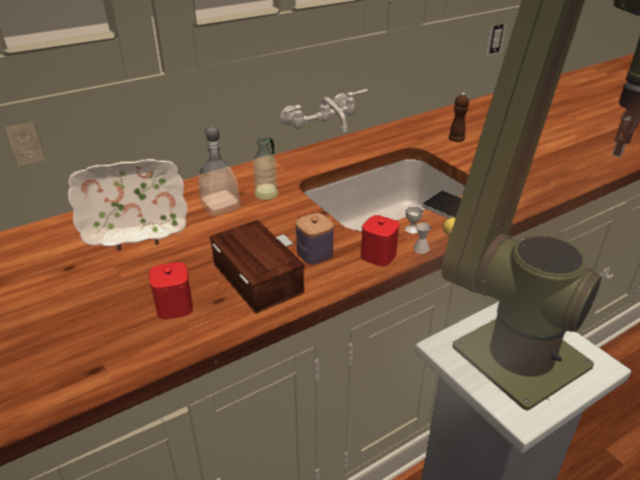

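View pics/top0.png

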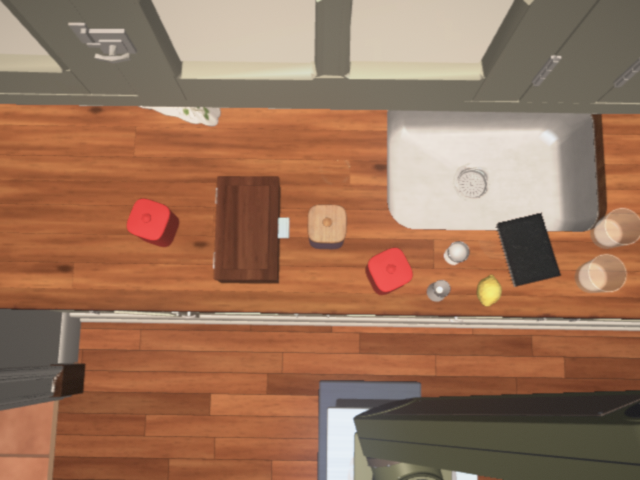

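The scene shows three canister-shaped things in the top view: red at (150,219), red at (390,270), and a dark blue one with a wooden lid at (327,226). The blue one is the one meant, since it stands just in front of the pale tab at (284,228). An enlarged crop will confirm it.

```bash
cat > h.py <<'E'
import numpy as np,cv2
from workcell import optics,readout
def ray(n,u,v):
    m=optics.camera_model(n);f=240/np.tan(np.radians(m["fov_y"]/2));P=np.array(m["pose"])
    d=P[:3,:3]@np.array([(u-m["cx"])/f,-(v-m["cy"])/f,-1]);return P[:3,3],d
def at(n,u,v,z):
    o,d=ray(n,u,v);return (o+d*(z-o[2])/d[2]).round(1)
def crop(n,x,y,w,h,k,name):
    im=optics.read_camera(n)[y:y+h,x:x+w,::-1];cv2.imwrite(name,cv2.resize(im,None,fx=k,fy=k,interpolation=cv2.INTER_CUBIC))
E
python3 - <<'E'
from h import *
crop("top",205,165,160,120,5,"pics/topc.png")
crop("scene",190,110,180,200,3,"pics/scc.png")
E
```

```text
(no output)
```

View pics/topc.png

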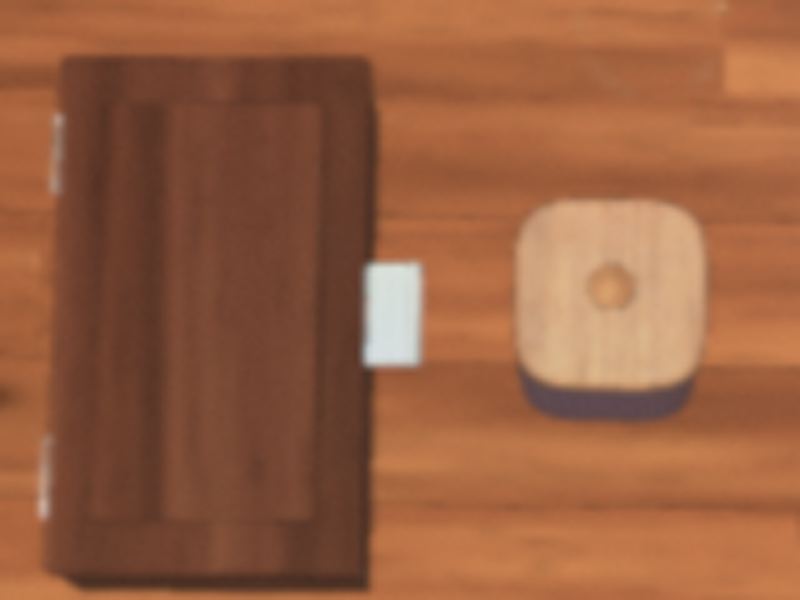

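View pics/scc.png

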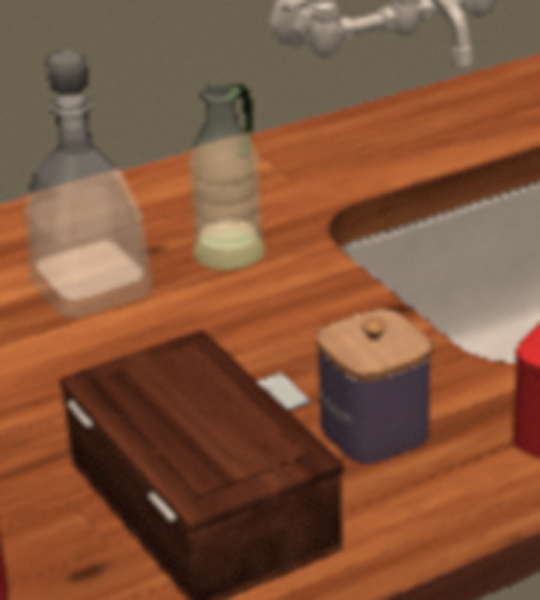

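```bash
python3 - <<'E'
from h import *
T=lambda x,y,z:at("top",x/5+205-.4,y/5+165-.4,z)
for l,a in dict(lidTL=(62,57,88),lidTR=(371,57,88),lidBR=(368,574,88),lidBL=(45,574,88),tab1=(367,262,85),tab2=(424,262,85),tab3=(422,367,85),tab4=(363,366,85),canL=(515,295,98),canR=(706,295,98),canT=(610,198,98),canB=(610,388,98),knob=(612,285,115)).items(): print(l,T(*a))
S=lambda x,y,z:at("scene",x/3+190,y/3+110,z)
for l,a in dict(jug=(228,255,0),jugfront=(230,268,0),bottleR=(148,290,0),tabR=(308,403,85),tabL=(283,373,85),sinkcorner=(440,345,0),sinkleft=(335,230,0),knob=(374,328,113)).items(): print(l,S(*a))
print(at("top",388,180,0),at("top",410,230,0))
E
```

```text
lidTL [634.7 403.5  88. ]
lidTR [636.7 271.4  88. ]
lidBR [414.4 266.9  88. ]
lidBL [412.4 401.1  88. ]
tab1 [547.7 271.   85. ]
tab2 [548.1 246.8  85. ]
tab3 [502.8 246.6  85. ]
tab4 [502.8 271.5  85. ]
canL [531.7 207.7  98. ]
canR [532.9 127.7  98. ]
canT [574.  168.4  98. ]
canB [492.7 167.4  98. ]
knob [533.  167.3 115. ]
jug [865.6 129.8   0. ]
jugfront [842.6 140.1   0. ]
bottleR [849.3 225.9   0. ]
tabR [500.7 251.3  85. ]
tabL [547.8 246.9  85. ]
sinkcorner [617.8  43.7   0. ]
sinkleft [850.5  14.7   0. ]
knob [527.8 172.  113. ]
[656.5  28.1   0. ] [540.8 -21.1   0. ]
```

Blue canister: centre (533,168), 80 mm out from the tab tip at (525,247) and 8 mm off. These figures match the given sizes, and it is the only one that fits. I'll push it about +120 mm in world x.

Emit:
{"method": "move_arm", "body": {
  "moves": [
    [[0.33, 0.38, 0, -0.08], [0.33, 0.38, 0, -0.08], [0.33, 0.38, 0, -0.08], [0.33, 0.38, 0, 0], [0.33, 0.38, 0, 0], [0.33, 0.38, 0, 0], [0.33, 0.38, 0, 0], [0.33, 0.38, 0, 0], [0.33, 0.38, 0, 0], [0.33, 0.38, 0, 0], [0.33, 0.38, 0, 0], [-0.08, 0.46, 0, 0], [-0.08, 0.46, 0, 0], [-0.08, 0.46, 0, 0], [-0.08, 0.46, 0, 0], [-0.08, 0.46, 0, 0], [-0.08, 0.46, 0, 0], [-0.08, 0.46, 0, 0], [-0.08, 0.46, 0, 0], [-0.08, 0.46, 0, 0]]
  ],
  "jaw": 40
}}

```text
t: 1.87
position: [440.6, 129.0, 304.0]
tcp_rot: [-3.141, -0.025, -0.0]
force: [0.8, 0.5, 0.1]
grip_width: 39.8
gripper_force: 0.0
```

Emit:
{"method": "move_arm", "body": {
  "moves": [
    [[0, 0.24, -0.4, 0], [0, 0.24, -0.4, 0], [0, 0, -0.45, 0], [0, 0, -0.45, 0], [0, 0, -0.3, 0], [0, 0, -0.2, 0], [0, 0, -0.12, 0], [0, 0, 0, 0], [0.12, 0, 0, 0], [0.12, 0, 0, 0], [0.12, 0, 0, 0], [0, 0, 0, 0]]
  ]
}}

```text
t: 2.87
position: [474.9, 166.3, 119.8]
tcp_rot: [-3.14, -0.025, -0.011]
force: [1.3, -0.1, 0.2]
grip_width: 40.1
gripper_force: 0.0
```

Emit:
{"method": "move_arm", "body": {
  "moves": [
    [[0.04, 0, 0, 0], [0.04, 0, 0, 0], [0.06, 0, 0, 0], [0.08, 0, 0, 0], [0.08, 0, 0, 0], [0.08, 0, 0, 0], [0.08, 0, 0, 0], [0.08, 0, 0, 0], [0.08, 0, 0, 0], [0.08, 0, 0, 0], [0.08, 0, 0, 0], [0.08, 0, 0, 0], [0.08, 0, 0, 0], [0.08, 0, 0, 0], [0.08, 0, 0, 0], [0.06, 0, 0, 0], [0.04, 0, 0, 0], [0.02, 0, 0, 0], [0, 0, 0, 0]]
  ]
}}

```text
t: 4.45
position: [568.3, 165.7, 118.3]
tcp_rot: [-3.141, -0.025, -0.001]
force: [-0.6, 0.4, 0.4]
grip_width: 40.2
gripper_force: 0.0
```

```bash
python3 - <<'E'
from h import *
crop("top",205,125,200,150,4,"pics/topd.png")
E
```

```text
(no output)
```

View pics/topd.png

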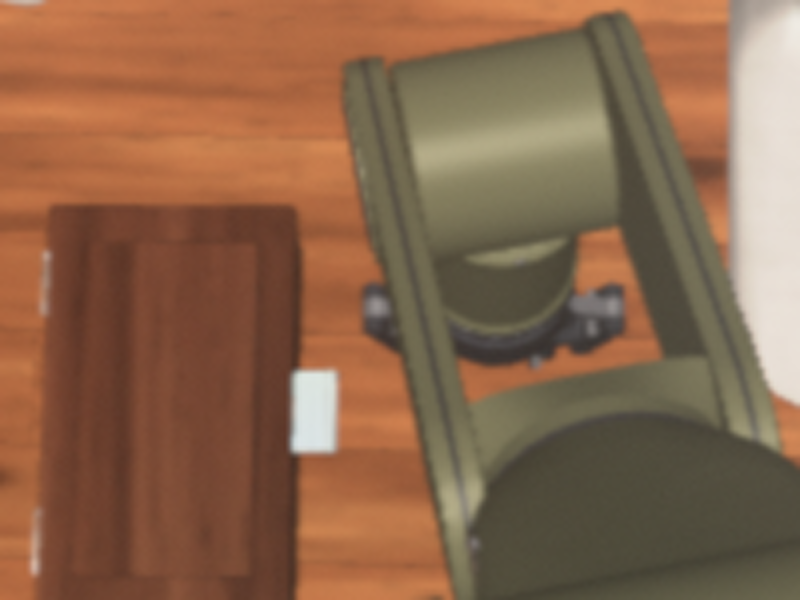

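The arm hides the canister here, but the box and tab have not moved. I'll finish the push slowly, back off, rise and look.

Emit:
{"method": "move_arm", "body": {
  "moves": [
    [[0.04, 0, 0, 0], [0.06, 0, 0, 0], [0.06, 0, 0, 0], [0.06, 0, 0, 0], [0.06, 0, 0, 0], [0.06, 0, 0, 0], [0.03, 0, 0, 0], [0.02, 0, 0, 0], [0, 0, 0, 0], [-0.2, 0, 0, 0], [-0.4, 0, 0, 0], [-0.4, 0, 0.2, 0.07], [-0.3, 0, 0.3, 0.07], [-0.3, 0, 0.3, 0.07], [-0.2, 0, 0.3, 0.07], [0, 0, 0.2, 0.07], [0, 0, 0, 0.07]]
  ],
  "jaw": 85
}}

```text
t: 5.92
position: [455.6, 166.0, 226.1]
tcp_rot: [2.96, 1.051, 0.011]
force: [0.5, 0.5, 0.3]
grip_width: 85.1
gripper_force: 0.0
```

```bash
python3 - <<'E'
from h import *
a=optics.read_camera("top")[125:275,205:405,::-1];b=optics.read_camera("scene")[130:310,200:400,::-1]
cv2.imwrite("pics/e.png",np.vstack([cv2.resize(a,(400,300),interpolation=2),cv2.resize(b,(400,360),interpolation=2)])[:600])
cv2.imwrite("pics/e_top.png",cv2.resize(a,None,fx=4,fy=4,interpolation=2))
E
```

```text
(no output)
```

View pics/e.png

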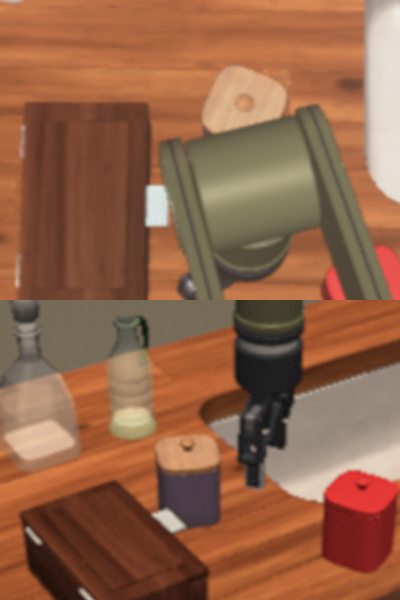

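```bash
python3 - <<'E'
from h import *
T=lambda x,y,z:at("top",x/2+205-.2,y/2+125-.2,z)
k=T(245,102,115)[:2]; print("knob",k,"corners",T(222,67,98),T(287,84,98),T(203,114,98))
d=lambda c,a:[(c+cv2.transform(np.array([[p]],float),np.array([[np.cos(a),-np.sin(a)],[np.sin(a),np.cos(a)]]))[0,0]) for p in((41,41),(-41,41),(-41,-41),(41,-41))]
for deg in(10,15,20,25):
  q=np.array(d(k,-np.radians(deg)))
  q2=np.array(d(k,np.radians(deg)))
  for Q in(q,q2):print(deg,Q.round().tolist(),-cv2.pointPolygonTest(Q.astype(np.float32).reshape(-1,1,2),(547.5,247.5),True))
E
```

```text
knob [630.9 167.9] corners [674.1 192.8  98. ] [656.4 123.3  98. ] [622.  212.1  98. ]
10 [[678.0, 201.0], [598.0, 215.0], [583.0, 135.0], [664.0, 120.0]] 59.53896118194266
10 [[664.0, 215.0], [583.0, 201.0], [598.0, 120.0], [678.0, 135.0]] 58.62312990442187
15 [[681.0, 197.0], [602.0, 218.0], [581.0, 139.0], [660.0, 118.0]] 61.83692069284875
15 [[660.0, 218.0], [581.0, 197.0], [602.0, 118.0], [681.0, 139.0]] 60.51867174330502
20 [[683.0, 192.0], [606.0, 220.0], [578.0, 143.0], [655.0, 115.0]] 64.81021473307045
20 [[655.0, 220.0], [578.0, 192.0], [606.0, 115.0], [683.0, 143.0]] 63.14440540560911
25 [[685.0, 188.0], [611.0, 222.0], [576.0, 148.0], [651.0, 113.0]] 68.22647996886285
25 [[651.0, 222.0], [576.0, 188.0], [611.0, 113.0], [685.0, 148.0]] 66.39520467339237
```

View pics/e_top.png

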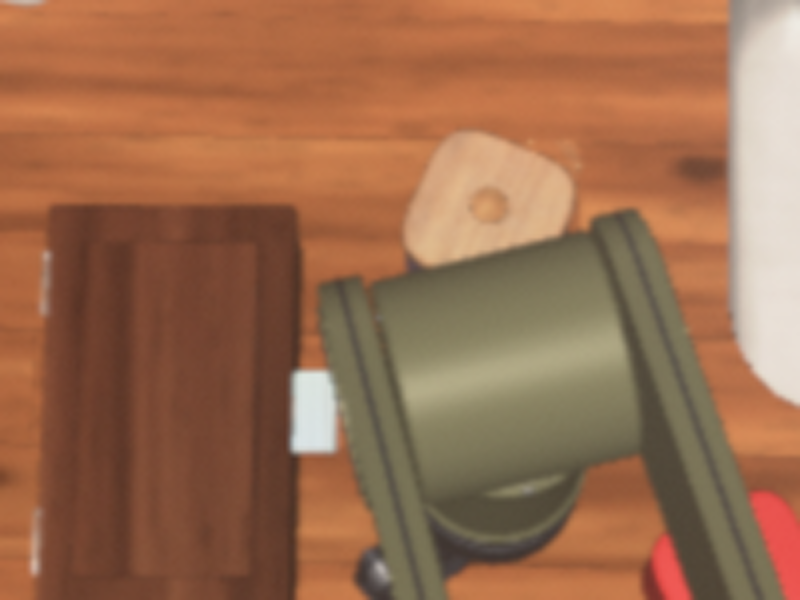

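The picture shows the canister upright but turned about 20° (lid corners near (410,225), (455,130), (575,175)). I opened the jaw while it was still in contact, which turned it and left it short of the target. I'll square it up with a second two-finger push, holding the jaw at 40.

Emit:
{"method": "move_arm", "body": {
  "moves": [
    [[0, 0, 0, -0.07], [0, 0, 0, -0.07], [0.1, 0, -0.2, -0.07], [0.2, 0, -0.3, -0.07], [0.2, 0, -0.3, -0.07], [0.1, 0, -0.3, -0.07], [0.1, 0, -0.2, 0], [0.1, 0, -0.05, 0], [0, 0, 0, 0], [0, 0, 0, 0]]
  ],
  "jaw": 40
}}

```text
t: 6.85
position: [519.5, 165.6, 114.2]
tcp_rot: [3.141, 0.024, -0.001]
force: [0.3, 0.1, -0.3]
grip_width: 40.0
gripper_force: 0.0
```

Emit:
{"method": "move_arm", "body": {
  "moves": [
    [[0.1, 0, 0.05, 0], [0.1, 0, 0, 0], [0.1, 0, 0, 0], [0.08, 0, 0, 0], [0.06, 0, 0, 0], [0.06, 0, 0, 0], [0.06, 0, 0, 0], [0.06, 0, 0, 0], [0.06, 0, 0, 0], [0.06, 0, 0, 0], [0.06, 0, 0, 0], [0.06, 0, 0, 0], [0.06, 0, 0, 0], [0.04, 0, 0, 0], [0.03, 0, 0, 0], [0.02, 0, 0, 0], [0, 0, 0, 0], [0, 0, 0, 0]]
  ]
}}

```text
t: 8.35
position: [600.1, 165.8, 118.3]
tcp_rot: [-3.141, -0.026, -0.001]
force: [0.3, -0.1, -0.7]
grip_width: 40.1
gripper_force: 0.2
```

Emit:
{"method": "move_arm", "body": {
  "moves": [
    [[-0.1, 0, 0, 0], [-0.3, 0, 0, 0], [-0.4, 0, 0, 0], [-0.4, 0, 0.2, 0.07], [-0.3, 0, 0.3, 0.07], [-0.3, 0, 0.3, 0.07], [-0.2, 0, 0.3, 0.07], [0, 0, 0.3, 0.07], [0, 0, 0, 0.07], [0, 0, 0, 0]]
  ]
}}

```text
t: 9.18
position: [439.9, 166.1, 232.4]
tcp_rot: [2.962, 1.047, 0.008]
force: [-0.3, -0.1, 0.1]
grip_width: 40.1
gripper_force: 0.0
```

```bash
python3 - <<'E'
from h import *
crop("top",205,125,160,120,5,"pics/f.png")
E
```

```text
(no output)
```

View pics/f.png

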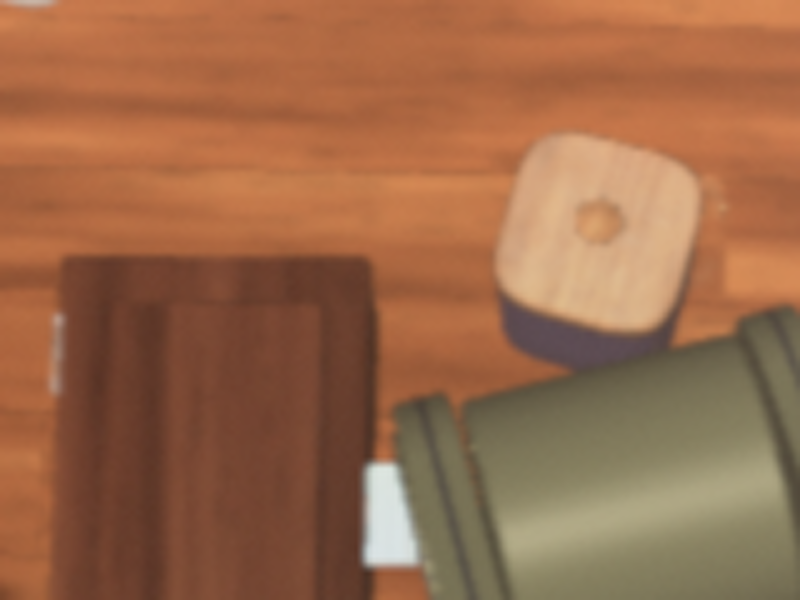

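```bash
python3 - <<'E'
from h import *
k=at("top",600/5+205-.4,221/5+125-.4,115)[:2];print(k)
for deg in(9,12,15):
  b=cv2.boxPoints(((float(k[0]),float(k[1])),(82,82),-deg));print(deg,b.round().tolist(),cv2.pointPolygonTest(b.reshape(-1,1,2),(547.5,247.5),True))
E
```

```text
[646.  173.8]
9 [[612.0, 221.0], [599.0, 140.0], [680.0, 127.0], [693.0, 208.0]] -69.76753242948567
12 [[614.0, 222.0], [597.0, 142.0], [678.0, 125.0], [695.0, 205.0]] -71.46263544612769
15 [[617.0, 224.0], [596.0, 145.0], [675.0, 124.0], [696.0, 203.0]] -73.36901973672421
```

The gap is about 71 mm straight-line and the canister is upright. The tool can only point down, so I'll take the tab between the fingertips by its 44 mm width, with the tips just below it, and follow the hinge arc.

Emit:
{"method": "move_arm", "body": {
  "moves": [
    [[0.13, 0.13, -0.07, 0.072], [0.13, 0.13, -0.07, 0.072], [0.13, 0.13, -0.07, 0.072], [0.13, 0.13, -0.07, 0.072], [0.13, 0.13, -0.07, 0.072], [0.13, 0.13, -0.07, 0.072], [0.13, 0.13, -0.07, 0.072], [0.13, 0.13, -0.07, 0.072], [0, 0, 0, 0], [0, 0, 0, 0], [0, 0, 0, 0]]
  ],
  "jaw": 85,
  "grip_force": 20
}}

```text
t: 10.15
position: [521.9, 248.3, 184.6]
tcp_rot: [-2.214, -2.228, 0.004]
force: [0.6, -0.5, 0.6]
grip_width: 84.9
gripper_force: 0.0
```

```bash
python3 - <<'E'
from h import *
s=readout.get_obs();print(s["position"],s["tcp_rot"],s["grip_width"])
m=optics.camera_model("wrist");T=m["T_tool_cam"];R=cv2.Rodrigues(s["tcp_rot"])[0]
f=240/np.tan(np.radians(m["fov_y"]/2))
W=np.eye(4);W[:3,:3]=R;W[:3,3]=s["position"];C=W@T
im=optics.read_camera("wrist")[:,:,::-1].copy()
for p in((547.9,247.5,85),(502.8,247.5,85),(547.9,271,85),(502.8,271,85)):
  c=np.linalg.inv(C)@np.r_[p,1];print(p,(m["cx"]+f*c[0]/-c[2]).round(1),(m["cy"]+f*c[1]/c[2]).round(1))
cv2.imwrite("pics/w.png",im)
E
```

```text
[521.91309453 248.30527231 184.62968463] [-2.21371349 -2.22770981  0.00421214] 84.86267577959072
(547.9, 247.5, 85) 375.6 284.8
(502.8, 247.5, 85) 283.1 284.2
(547.9, 271, 85) 378.0 238.5
(502.8, 271, 85) 281.9 237.9
```

View pics/w.png

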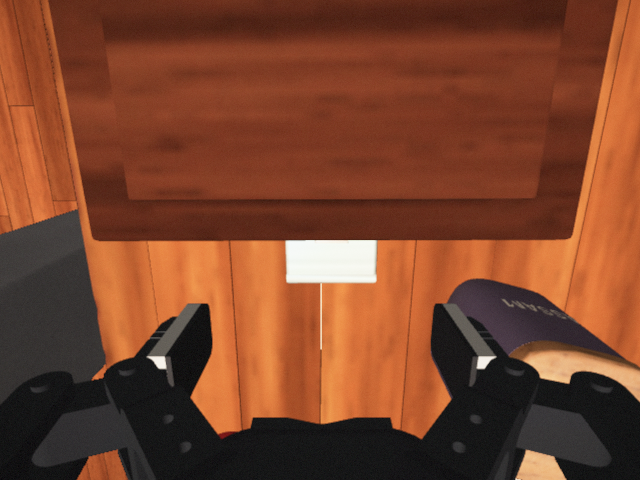

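Wrist view: the tab spans columns 286–376 with its tip at row 282, within 2 mm of prediction. Its centre is at x≈526, y≈248.5. The fingers lie symmetrically about column 321, so I'll shift +4 mm in x and descend.

Emit:
{"method": "move_arm", "body": {
  "moves": [
    [[0.05, 0.01, 0, 0], [0, 0, -0.14, 0], [0, 0, -0.14, 0], [0, 0, -0.14, 0], [0, 0, -0.14, 0], [0, 0, 0, 0], [0, 0, 0, 0]]
  ]
}}

```text
t: 10.78
position: [526.1, 249.3, 139.2]
tcp_rot: [-2.21, -2.231, 0.005]
force: [0.4, 0.4, 0.6]
grip_width: 85.0
gripper_force: 0.0
```

Emit:
{"method": "move_arm", "body": {
  "moves": [
    [[0, 0, 0, 0], [0, 0, 0, 0], [0, 0, 0, 0], [0, 0, 0, 0], [0, 0, 0, 0], [0, 0, 0, 0], [0, 0, 0, 0], [0, 0, 0, 0]]
  ],
  "jaw": 40,
  "grip_force": 25
}}

```text
t: 11.45
position: [526.7, 249.8, 141.5]
tcp_rot: [-2.21, -2.232, -0.0]
force: [-1.8, -0.4, 6.5]
grip_width: 43.1
gripper_force: 25.2
```

Emit:
{"method": "move_arm", "body": {
  "moves": [
    [[0.005, 0.005, 0.083, 0], [0, 0.009, 0.083, 0], [0, 0.012, 0.083, 0], [0, 0.016, 0.082, 0], [0, 0.02, 0.081, 0], [0, 0.023, 0.08, 0], [0, 0, 0, 0]]
  ]
}}

```text
t: 12.03
position: [526.9, 256.9, 181.3]
tcp_rot: [-2.209, -2.233, 0.0]
force: [-4.1, 1.4, -1.9]
grip_width: 42.9
gripper_force: 26.1
```

```bash
python3 - <<'E'
from h import *
cv2.imwrite("pics/g.png",cv2.resize(optics.read_camera("scene")[130:320,180:400,::-1],None,fx=3,fy=3,interpolation=2))
for p in np.arange(18.5,101,2.5): print(p,(0.0835*np.sin(np.radians(p))).round(3),(0.0835*np.cos(np.radians(p))).round(3),end="; ")
E
```

```text
18.5 0.026 0.079; 21.0 0.03 0.078; 23.5 0.033 0.077; 26.0 0.037 0.075; 28.5 0.04 0.073; 31.0 0.043 0.072; 33.5 0.046 0.07; 36.0 0.049 0.068; 38.5 0.052 0.065; 41.0 0.055 0.063; 43.5 0.057 0.061; 46.0 0.06 0.058; 48.5 0.063 0.055; 51.0 0.065 0.053; 53.5 0.067 0.05; 56.0 0.069 0.047; 58.5 0.071 0.044; 61.0 0.073 0.04; 63.5 0.075 0.037; 66.0 0.076 0.034; 68.5 0.078 0.031; 71.0 0.079 0.027; 73.5 0.08 0.024; 76.0 0.081 0.02; 78.5 0.082 0.017; 81.0 0.082 0.013; 83.5 0.083 0.009; 86.0 0.083 0.006; 88.5 0.083 0.002; 91.0 0.083 -0.001; 93.5 0.083 -0.005; 96.0 0.083 -0.009; 98.5 0.083 -0.012;
```

View pics/g.png

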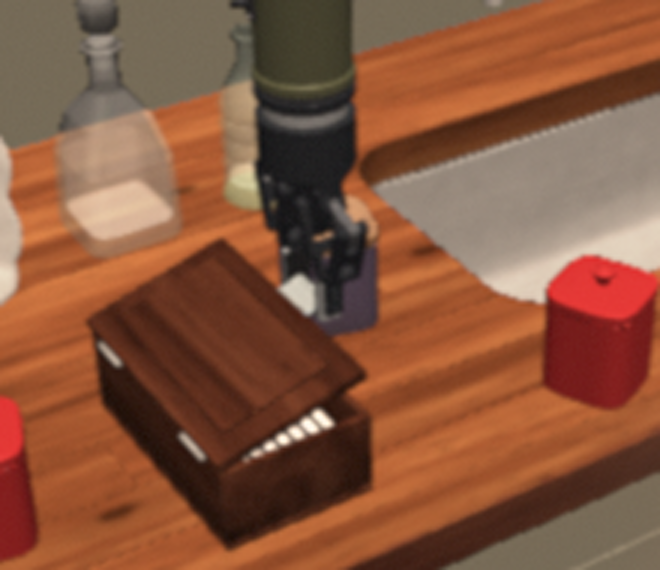

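The lid has risen about 15° between the fingertips and the box has not moved. That was the last picture, so I'll go on by force and pose.

Emit:
{"method": "move_arm", "body": {
  "moves": [
    [[-0.01, 0.026, 0.079, 0], [0, 0.03, 0.078, 0], [0, 0.033, 0.077, 0], [0, 0.037, 0.075, 0], [0, 0.04, 0.073, 0], [0, 0.043, 0.072, 0], [0, 0.046, 0.07, 0], [0, 0.049, 0.068, 0], [0, 0.052, 0.065, 0], [0, 0.055, 0.063, 0]]
  ]
}}

```text
t: 12.92
position: [526.5, 289.6, 238.1]
tcp_rot: [-2.21, -2.233, 0.001]
force: [-1.9, 2.3, -5.6]
grip_width: 42.8
gripper_force: 27.4
```

Emit:
{"method": "move_arm", "body": {
  "moves": [
    [[0, 0.057, 0.061, 0], [0, 0.06, 0.058, 0], [0, 0.063, 0.055, 0], [0, 0.065, 0.053, 0], [0, 0.067, 0.05, 0], [0, 0.069, 0.047, 0], [0, 0.071, 0.044, 0], [0, 0.073, 0.04, 0], [0, 0.075, 0.037, 0], [0, 0.076, 0.034, 0]]
  ]
}}

```text
t: 13.75
position: [525.9, 343.7, 276.1]
tcp_rot: [-2.21, -2.232, 0.003]
force: [-5.5, -0.1, -3.4]
grip_width: 43.0
gripper_force: 26.9
```

Emit:
{"method": "move_arm", "body": {
  "moves": [
    [[0, 0.078, 0.031, 0], [0, 0.079, 0.027, 0], [0, 0.08, 0.024, 0], [0, 0.081, 0.02, 0], [0, 0.082, 0.017, 0], [0, 0.082, 0.013, 0], [0, 0.083, 0.009, 0], [0, 0.083, 0.006, 0], [0, 0.083, 0.002, 0], [0, 0.083, -0.001, 0]]
  ]
}}

```text
t: 14.58
position: [526.0, 409.1, 288.5]
tcp_rot: [-2.21, -2.232, 0.001]
force: [-5.8, -1.6, -1.6]
grip_width: 42.9
gripper_force: 26.2
```

Emit:
{"method": "move_arm", "body": {
  "moves": [
    [[0, 0.06, -0.003, 0], [0, 0.06, -0.005, 0], [0, 0.05, -0.006, 0], [0, 0.04, -0.005, 0], [0, 0.02, -0.003, 0], [0, 0.01, -0.001, 0], [0, 0, 0, 0]]
  ]
}}

```text
t: 15.17
position: [526.3, 428.6, 287.0]
tcp_rot: [-2.21, -2.233, -0.001]
force: [-5.8, -0.9, -0.1]
grip_width: 42.9
gripper_force: 26.4
```

Emit:
{"method": "move_arm", "body": {
  "moves": [
    [[0, 0, 0, 0], [0, 0, 0, 0], [0, 0, 0, 0], [0, 0, 0, 0], [0, 0, 0, 0], [0, 0, 0, 0], [0, 0, 0.05, 0], [0, 0, 0.1, 0], [0, 0, 0.2, 0], [0, 0, 0.3, 0], [0, -0.1, 0.3, 0], [-0.1, -0.2, 0.2, 0], [-0.1, -0.3, 0, 0], [-0.1, -0.4, 0, 0], [-0.1, -0.4, 0, 0], [-0.1, -0.4, 0, 0], [-0.1, -0.4, 0, 0], [-0.1, -0.3, 0, 0], [0, 0, 0, 0], [0, 0, 0, 0]]
  ],
  "jaw": 85
}}

```text
t: 16.83
position: [470.5, 226.8, 379.3]
tcp_rot: [2.212, 2.23, 0.003]
force: [0.3, 1.2, 0.3]
grip_width: 84.9
gripper_force: 0.0
```

```bash
python3 - <<'E'
from h import *
s=readout.get_obs();print(s["position"],s["force"],s["grip_width"])
# tab: pale pixels near expected projection; canister: compare knob template against earlier picture
def proj(n,p):
    m=optics.camera_model(n);f=240/np.tan(np.radians(m["fov_y"]/2));c=np.linalg.inv(m["pose"])@np.r_[p,1]
    return np.round([m["cx"]+f*c[0]/-c[2],m["cy"]+f*c[1]/c[2]],1)
for n in("scene","top"):
    im=optics.read_camera(n);cv2.imwrite(f"pics/end_{n}.png",im[:,:,::-1])
    for th in(97.5,100.3):
        a=np.radians(th+2.2);print(n,th,"tab expected",proj(n,(526,402.5-154*np.cos(a),76+154*np.sin(a))))
    w=((im.min(2)>150)&(np.ptp(im.astype(int),axis=2)<40)).astype(np.uint8)
    _,_,st,ce=cv2.connectedComponentsWithStats(w)
    print([(ce[i].round(1).tolist(),int(st[i,4])) for i in range(1,len(st)) if st[i,4]>15 and 150<ce[i][0]<340 and 100<ce[i][1]<300])
t0=cv2.imread("pics/f.png");t=cv2.resize(t0[120:345,485:715],None,fx=.2,fy=.2,interpolation=cv2.INTER_AREA)
r=cv2.matchTemplate(cv2.imread("pics/end_top.png"),t,cv2.TM_CCOEFF_NORMED);print("canister",cv2.minMaxLoc(r)[1::2],"expected",(485/5+205,120/5+125))
# box front/right-edge check: before vs after patch of robot-side front lower corner in scene
a=cv2.imread("pics/scene0.png");b=cv2.imread("pics/end_scene.png");t=a[265:310,225:310]
r=cv2.matchTemplate(b,t,cv2.TM_CCOEFF_NORMED);print("box side",cv2.minMaxLoc(r)[1::2],"expected (225,265)")
E
```

```text
[470.49659745 226.82733472 379.32375919] [0.32513256 1.18264492 0.32516977] 84.92451095887118
scene 97.5 tab expected [213.1 210.1]
scene 100.3 tab expected [210.  211.7]
[([336.8, 107.0], 90), ([178.2, 187.6], 45), ([208.3, 210.4], 23), ([251.8, 246.3], 243), ([279.0, 266.2], 97), ([271.7, 267.8], 49), ([267.8, 270.1], 52), ([262.8, 272.1], 53), ([257.6, 273.4], 56), ([252.7, 275.2], 49)]
top 97.5 tab expected [189.2 210.8]
top 100.3 tab expected [185.5 210.9]
[([190.5, 113.7], 684), ([232.5, 209.7], 92), ([184.2, 210.7], 58), ([191.3, 212.8], 32), ([237.8, 216.1], 48), ([261.0, 218.8], 20), ([241.3, 254.8], 737), ([213.5, 259.9], 22), ([289.5, 259.1], 16)]
canister (0.6200957894325256, (221, 233)) expected (302.0, 149.0)
box side (0.5805264711380005, (489, 363)) expected (225,265)
```

The lid rests at its stop. I'll clear the arm from the view and check the canister and box once more.

Emit:
{"method": "move_arm", "body": {
  "moves": [
    [[0, -0.45, 0, 0], [0, -0.45, 0, 0], [0, -0.45, 0, 0], [0, -0.45, 0, 0], [0, -0.45, 0, 0], [0, -0.45, 0, 0], [0, -0.45, 0, 0], [0, -0.45, 0, 0], [0, -0.45, 0, 0], [0, -0.45, 0, 0], [0, -0.45, 0, 0], [0, 0, 0, 0], [0, 0, 0, 0]]
  ]
}}

```text
t: 18.02
position: [471.9, -169.6, 377.7]
tcp_rot: [-2.213, -2.23, -0.001]
force: [-0.1, 0.1, -0.6]
grip_width: 85.1
gripper_force: 0.0
```

```bash
python3 - <<'E'
from h import *
b=optics.read_camera("top")[:,:,::-1].copy();c=optics.read_camera("scene")[:,:,::-1].copy()
def m(im,t,x,y,n):
    w=im[y-12:y+t.shape[0]+12,x-12:x+t.shape[1]+12]
    r=cv2.minMaxLoc(cv2.matchTemplate(w,t,cv2.TM_CCOEFF_NORMED));print(n,round(r[1],2),"shift px",r[3][0]-12,r[3][1]-12)
t0=cv2.imread("pics/f.png");m(b,cv2.resize(t0[120:345,485:715],None,fx=.2,fy=.2,interpolation=cv2.INTER_AREA),302,149,"canister")
a=cv2.imread("pics/top0.png");s=cv2.imread("pics/scene0.png")
m(c,s[270:308,215:306],215,270,"box scene");m(b,a[262:288,230:290],230,262,"box top")
for n,(x,y,w,h) in dict(red=(362,244,55,55),jigger=(424,276,30,30),cup=(440,238,35,35),lemon=(474,272,32,40)).items(): m(b,a[y:y+h,x:x+w],x,y,n)
im=b;w=((im.min(2)>150)&(np.ptp(im.astype(int),axis=2)<40)).astype(np.uint8)[195:225,170:210]
print("tab px",np.argwhere(w).mean(0)[::-1]+[170,195])
E
```

```text
canister 1.0 shift px 0 0
box scene 0.53 shift px 0 2
box top 0.27 shift px 2 1
red 1.0 shift px 0 0
jigger 0.99 shift px 0 0
cup 1.0 shift px 0 0
lemon 1.0 shift px 0 0
tab px [186.73033708 211.4494382 ]
```

```bash
python3 -c "
from workcell import job_done
print(job_done())"
```

```text
the job is handed in; nothing more can be done
None
```

The job is handed in: the lid stands open on its stop and the canister stands upright about 71 mm from the tab, turned about 12°. The other things have not moved, but I gripped the tab between two fingertips instead of pushing it with one (the tool only points down), and the box's final position matched its first pictures only weakly (shift 2 px or less).

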